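Check two raised jar-lid buttons and point out the unsealed jar

TASK

Five jam jars have cooled on the board, and on two of them the round safety button in the middle of the lid still stands up: press both of these buttons fully down with a fingertip, one after the other, and let go. On one jar the button stays down (sealed after all), on the other it springs up again (not sealed): point at that unsealed jar, the fingertips straight down over the middle of its lid and one to four centimetres above it, without touching, and stay there for three seconds; finish still pointing. Nothing is lifted or shifted: all jars stay standing where they are and the two loose lids beside them stay put.

Things in the scene. Friction and masses are not known exactly. Their poses are not given: they have to be found in the camera images.
- board: fixed wooden cooling board 240 x 354 x 18 mm, a batten at each end; origin at the centre of its underside, z up, its long side along y. Five jars stand on its top in two staggered rows (three and two), any jar in any of the places, about 40 mm free between jars
- jar_p: filled glass jam jar, 70 mm diameter, lid top 114 mm above its underside, one of the two whose round lid button (28 mm diameter) stands up; origin at the centre of its underside, z up; loose, 0.5 kg
- jar_q: filled glass jam jar, 70 mm diameter, lid top 114 mm above its underside, one of the two whose round lid button (28 mm diameter) stands up; origin at the centre of its underside, z up; loose, 0.5 kg
- jar_r: filled glass jam jar of the same shape and size (70 mm diameter, lid top 114 mm above its underside) whose lid button is drawn in flat, level with the lid (it does not move); origin at the centre of its underside, z up; loose, 0.5 kg
- jar_s: filled glass jam jar of the same shape and size (70 mm diameter, lid top 114 mm above its underside) whose lid button is drawn in flat, level with the lid (it does not move); origin at the centre of its underside, z up; loose, 0.5 kg
- jar_t: filled glass jam jar of the same shape and size (70 mm diameter, lid top 114 mm above its underside) whose lid button is drawn in flat, level with the lid (it does not move); origin at the centre of its underside, z up; loose, 0.5 kg
- button_p (a joint): travel of the raised button in the lid of jar_p: 0 = standing up (top 4.8 mm above the lid), 0.004 m = fully pressed. It needs up to 5 N to go down. Of the two raised buttons one stays down after a press and the other springs back up; which is which shows only on pressing
- button_q (a joint): travel of the raised button in the lid of jar_q: 0 = standing up (top 4.8 mm above the lid), 0.004 m = fully pressed. It needs up to 5 N to go down. Of the two raised buttons one stays down after a press and the other springs back up; which is which shows only on pressing
- button_p_top (a point): centre of the top of jar_p's button, moves with it: 4.8 mm above the lid standing up, 0.8 mm pressed
- button_q_top (a point): centre of the top of jar_q's button, moves with it: 4.8 mm above the lid standing up, 0.8 mm pressed
- lid_p (a point): centre of the lid top of jar_p, 114 mm above the jar's underside, z up
- lid_q (a point): centre of the lid top of jar_q, 114 mm above the jar's underside, z up
- lid_loose: loose gold jar lid, 70 mm diameter, 15 mm high, lying on the board right way up; bystander
- lid_upturned: loose gold jar lid, 70 mm diameter, 15 mm high, lying upside down on the board; bystander

How it is judged:
By the outcome, as a careful person would: the job done as asked, in the order asked, and still so for the second after the job is handed in, with the robot touching nothing.
It also fails if it takes over 51 s, if anything falls off the work surface, if the arm or the gripper's body presses on something with over 40 N, if the wrist force passes 120 N, or if a joint passes its speed limit or range.

ROBOT

A 6-joint arm with a two-finger parallel gripper is mounted at the origin on the work surface; the furniture and walls round the work are solid. World frame = base frame: x ahead of the robot, y to its left, z up, the work surface at z = 0. Lengths are in m, angles in rad, forces in N, time in s.
With the tool pointing down it reaches from about 0.275 to 0.825 m from the base axis. Payload 5.2 kg.
Tool frame: the origin (TCP) lies between the finger pads, 19 mm behind the fingertips; this is the grasp point; z points along the fingers, y is the line along which they close (so a half turn about z gives the same grasp; the last joint's range is limited). The gripper opens to 93 mm and grips with 3 to 60 N. Pads are 15 mm wide; open, the fingers measure 128 mm over their backs; the gripper's body (75 mm by 188 mm) begins 65 mm behind the grasp point.
Start: joints at [1.117, 0.259, 1.535, -0, 1.348, -0.203], TCP at [0.136, 0.533, 0.237] pointing down, gripper open.
Joint ranges: [-3.14, 3.14], [-0.91, 2.08], [0.19, 2.58], [-1.22, 4.36], [0.22, 2.71], [-3.12, 3.12]. Speed limits (rad/s): [2.57, 2.57, 3.14, 3.14, 3.14, 3.14].

INTERFACE

Orientations are given as a rotation vector (axis times angle).
In Python, from plant import * gives the robot as it stands.
- The arm moves only by the tool jog_arm, never from a script. Its arguments are lists of equal length, an entry for each row: "linear": the shift along the tool's x, y, z in units of 40 mm (1.0 is 40 mm), a list of three; "roll": the turn about the tool's z in units of 6 degrees (1.0 is 6 degrees). In form: {"linear": [[dx, dy, dz], ...], "roll": [roll, ...]}. A call has 1 to 20 rows; each row shifts and turns the commanded pose from where the row before left it, along the tool's axes as they then stand; what a row does not reach is not made up. A row lasts 1/12 s, in which the tool goes at most 41.7 mm and 7.16 degrees, less where a joint would pass 70% of its speed; a pose out of reach is approached as far as the arm can. A call is refused whole if a number of a shift passes 1 or a number of a turn 1, either way. A call with a gripper value outside its range is refused whole. "jaw" is the gripper command: -1 is fully open, 1 is shut, values between are in proportion, set as the call begins (left out, the last holds). The fingers move at their own pace and stop on an object; "force" is the grip in N (left out, the last holds). Time passes only in rows, so rows that do not move let the fingers close. It gives the time, the measured TCP pose, the force, the opening and the grip force at its end, in the units of the state.
- state(): the state, without advancing time (a new reading comes with each control period).
- read_camera(name): name is "scene" or "top"; returns (picture, depth): 384x512x3 uint8, red, green, blue; 384x512 float32, m along the optical axis (not along the pixel's ray), 0 where there is no reading.
- camera_params(name): a dict with "vertical_fov" (degrees; the focal length in pixels is half the picture's height over the tangent of half this angle, whatever the lens; pixels are square), "cx", "cy" (the principal point, pixels), "pose" (4x4, takes a point from camera to world coordinates). Camera axes: x right, y down, z forward; pixel columns grow to the right and rows downward; lengths in m; the calibration is good to about 2 mm. A picture is of the moment at which its call begins. camera_params takes no time and is no camera call.
- sign_off(): hands the job in; it is judged then, once.
The state is a dict: "clock": time; "joint_positions": joint angles; "joint_velocities": joint speeds; "joint_efforts": joint torques, N m; "eef_pos": TCP position; "tcp_rot": TCP orientation; "force": force on the tool from outside, world axes, zero at the start; "wrist_torque": the same for the moment, N m; "finger_gap": finger opening in m; "grip_force": force on a finger pad.
Only numpy, scipy, OpenCV 4.12 (cv2) and the standard library are available. Lean on these libraries where they do the work, as an engineer would, in place of code of your own. Each camera call takes 0.05 s, during which the arm holds its last target. There are 200 camera calls.

## Working session

There is one attempt and no reset: what is moved stays moved. The work goes in short steps, Python scripts to look and compute and a tool call to move; the robot and the scene stay as the last step left them, time stands still between calls to the robot, and variables do not carry over. Pictures are saved under pics/ and viewed, at most 10 in all, crops included, and the job is handed in when it is done.

Besides the shell and the picture viewer there is one more tool, called after "Call:" as a command line: name --pt "numbers of a row" for each row, then --argument value for the rest. jog_arm: Moves the arm, as the interface text tells. Its arguments: {"type":"object","properties":{"linear":{"type":"array"},"roll":{"type":"array"},"jaw":{"type":"number"},"force":{"type":"number"}},"required":["linear","roll"]}

```bash
mkdir -p pics; cat > h.py <<'E'
from plant import *
import numpy as np, cv2
def cloud(n):
    im,d=read_camera(n); p=camera_params(n); f=im.shape[0]/2/np.tan(np.radians(p["vertical_fov"]/2))
    v,u=np.mgrid[:im.shape[0],:im.shape[1]]
    P=np.stack([(u-p["cx"])/f*d,(v-p["cy"])/f*d,d],-1); T=np.array(p["pose"])
    return im,d,P@T[:3,:3].T+T[:3,3]
E
python3 - <<'E'
from h import *
s=state(); print(s["clock"],s["eef_pos"],s["tcp_rot"],s["force"],s["finger_gap"])
for n in("scene","top"):
    im,d,W=cloud(n); np.savez(n+".npz",im=im,d=d,W=W)
    cv2.imwrite(f"pics/{n}.png",im[...,::-1]); p=camera_params(n); print(n,np.round(p["pose"],3).tolist(),p["vertical_fov"])
    z=W[...,2]; h,e=np.histogram(z[(d>0)],bins=np.arange(-.01,.25,.005)); print([(round(a,3),int(b)) for a,b in zip(e,h) if b>100])
E
```

```text
0.0 [0.13623737 0.53233167 0.23663008] [-3.92801029e-01 -3.11637806e+00  2.69499767e-03] [-0.5979309  -0.5754385   0.40654781] 0.09337782383059538
scene [[-0.855, -0.321, 0.408, 0.217], [-0.519, 0.512, -0.684, 0.583], [0.011, -0.797, -0.604, 0.615], [0.0, 0.0, 0.0, 1.0]] 53.32192580687714
[(np.float64(-0.01), 742), (np.float64(-0.005), 46003), (np.float64(0.0), 25333), (np.float64(0.005), 2676), (np.float64(0.01), 2810), (np.float64(0.015), 5900), (np.float64(0.02), 1675), (np.float64(0.025), 1601), (np.float64(0.03), 2199), (np.float64(0.035), 1204), (np.float64(0.04), 2105), (np.float64(0.045), 1438), (np.float64(0.05), 1288), (np.float64(0.055), 1527), (np.float64(0.06), 987), (np.float64(0.065), 928), (np.float64(0.07), 5222), (np.float64(0.075), 3070), (np.float64(0.08), 945), (np.float64(0.085), 905), (np.float64(0.09), 913), (np.float64(0.095), 1080), (np.float64(0.1), 1128), (np.float64(0.105), 1185), (np.float64(0.11), 910), (np.float64(0.115), 1363), (np.float64(0.12), 1244), (np.float64(0.125), 1717), (np.float64(0.13), 2463), (np.float64(0.135), 522), (np.float64(0.14), 3
[... 736 characters left out ...]
p.float64(0.005), 2889), (np.float64(0.01), 2658), (np.float64(0.015), 7108), (np.float64(0.02), 1658), (np.float64(0.025), 1530), (np.float64(0.03), 1830), (np.float64(0.035), 1350), (np.float64(0.04), 2868), (np.float64(0.045), 1466), (np.float64(0.05), 1063), (np.float64(0.055), 2067), (np.float64(0.06), 439), (np.float64(0.065), 224), (np.float64(0.07), 3671), (np.float64(0.075), 3174), (np.float64(0.08), 271), (np.float64(0.085), 289), (np.float64(0.09), 268), (np.float64(0.095), 238), (np.float64(0.1), 298), (np.float64(0.105), 331), (np.float64(0.11), 218), (np.float64(0.115), 182), (np.float64(0.12), 118), (np.float64(0.125), 1329), (np.float64(0.13), 2110), (np.float64(0.135), 138)]
```

View pics/top.png

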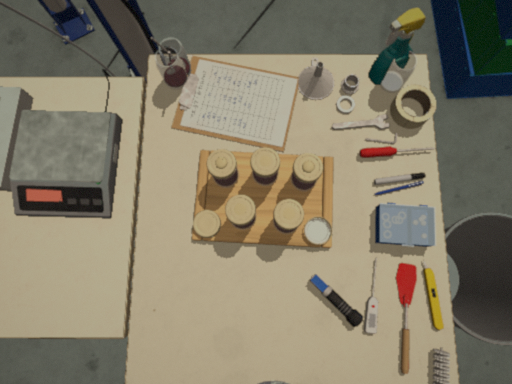

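View pics/scene.png

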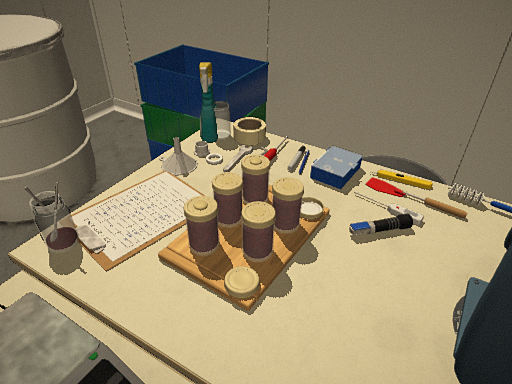

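The top view shows five gold lids at (222,163), (265,160), (308,168), (241,208) and (289,213). The loose lids are at (206,223) and (317,231). The lids at (222,163) and (308,168) look raised, so I'll check that with depth and a zoom.

```bash
python3 - <<'E'
from h import *
D={n:np.load(n+".npz") for n in("top","scene")}
for n in D:
    W=D[n]["W"];im=D[n]["im"]
    m=((W[...,2]>.122)&(W[...,2]<.145)&(D[n]["d"]>0)&(W[...,0]>.2)&(W[...,0]<.7)&(abs(W[...,1])<.3)).astype(np.uint8)
    k,l,st,c=cv2.connectedComponentsWithStats(m)
    for i in range(1,k):
        if st[i,4]<150: continue
        P=W[l==i]; (cx,cy),r=cv2.minEnclosingCircle(P[:,:2].astype(np.float32))
        q=np.hypot(P[:,0]-cx,P[:,1]-cy)
        print(n,c[i].round(),"ctr",round(cx,4),round(cy,4),"r",round(r,4),"z rim",P[(q>.018)&(q<.028),2].mean().round(4),"z mid",P[q<.010,2].mean().round(4))
t=D["top"]["im"]; s=D["scene"]["im"]
a=cv2.resize(t[140:245,185:340],(775,525),interpolation=cv2.INTER_CUBIC)
b=cv2.resize(s[145:300,165:335],(680,590)[:2],interpolation=cv2.INTER_CUBIC)
cv2.imwrite("pics/tz.png",a[...,::-1]);cv2.imwrite("pics/sz.png",b[...,::-1])
E
```

```text
top [265. 161.] ctr 0.6184 0.0223 r 0.0347 z rim 0.1302 z mid 0.1307
top [221. 163.] ctr 0.6141 0.1241 r 0.035 z rim 0.1304 z mid 0.1356
top [308. 167.] ctr 0.6049 -0.0766 r 0.0343 z rim 0.1302 z mid 0.1358
top [240. 209.] ctr 0.5062 0.078 r 0.0347 z rim 0.1302 z mid 0.1307
top [288. 214.] ctr 0.4956 -0.0316 r 0.0344 z rim 0.1304 z mid 0.1308
scene [255. 163.] ctr 0.6053 -0.0782 r 0.0367 z rim 0.1304 z mid 0.136
scene [227. 182.] ctr 0.6176 0.0211 r 0.0356 z rim 0.1305 z mid 0.1312
scene [288. 187.] ctr 0.4945 -0.0315 r 0.035 z rim 0.1306 z mid 0.131
scene [200. 207.] ctr 0.6137 0.123 r 0.0351 z rim 0.1304 z mid 0.1356
scene [258. 213.] ctr 0.5051 0.0774 r 0.0351 z rim 0.1304 z mid 0.1311
```

View pics/tz.png

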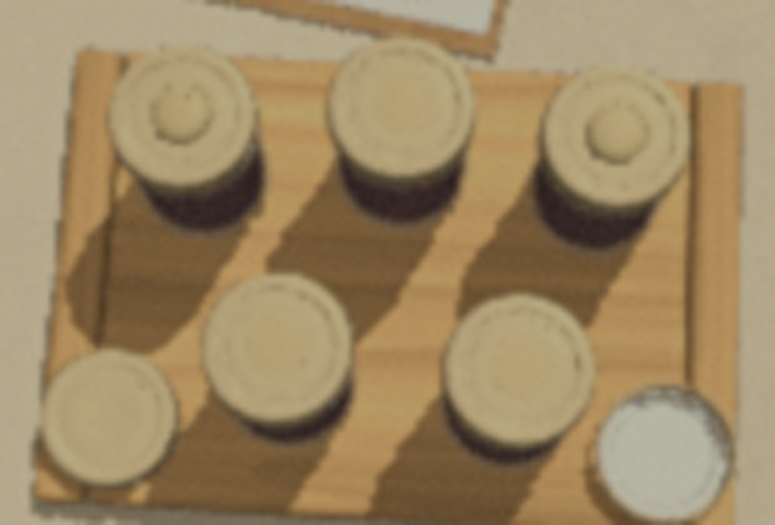

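View pics/sz.png

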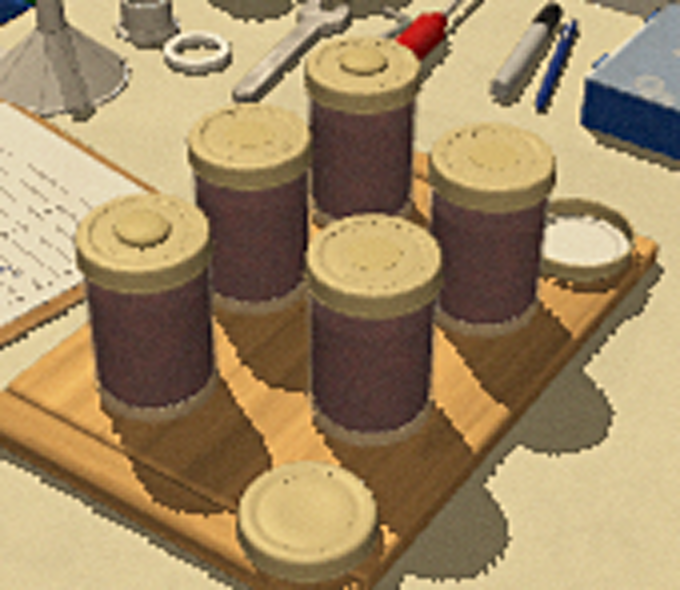

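Both views agree. The raised buttons are at A (0.614, 0.124) and B (0.605, −0.077), each about 5 mm proud of the lid. The lid measures z≈0.130–0.132, as it should. I'll move over A with the jaw shut.

Call:
jog_arm --pt "-0.7 -0.35 0" --pt "-0.7 -0.35 0" --pt "-0.7 -0.35 0" --pt "-0.7 -0.35 0" --pt "-0.7 -0.35 0" --pt "-0.7 -0.35 0" --pt "-0.7 -0.35 0" --pt "-0.7 -0.35 0" --pt "-0.7 -0.35 0" --pt "-0.7 -0.35 0" --pt "-0.7 -0.35 0" --pt "-0.7 -0.35 0" --pt "-0.7 -0.35 0" --pt "-0.7 -0.35 0" --pt "-0.7 -0.35 0" --pt "-0.7 -0.35 0" --pt "-0.7 -0.35 0" --pt "-0.7 -0.35 0" --pt "-0.7 -0.35 0" --pt "-0.7 -0.35 0" --roll '[0,0,0,0,0,0,0,0,0,0,0,0,0,0,0,0,0,0,0,0]' --jaw 1

```text
clock: 1.77
eef_pos: [0.6102, 0.1214, 0.2369]
tcp_rot: [-0.393, -3.116, 0.0]
force: [0.8, 0.2, -0.0]
finger_gap: 0.0005
grip_force: 0.0
```

Call:
jog_arm --pt "0 0 0" --pt "0 0 0" --pt "0 0 0" --roll '[0,0,0]'

```text
clock: 2.02
eef_pos: [0.6088, 0.1228, 0.2367]
tcp_rot: [-0.393, -3.115, -0.0]
force: [-0.1, -0.1, -0.1]
finger_gap: 0.0004
grip_force: 0.0
```

Call:
jog_arm --pt "-0.12 0.05 0.5" --pt "0 0 0.5" --pt "0 0 0.5" --pt "0 0 0.35" --pt "0 0 0" --pt "0 0 0" --roll '[0,0,0,0,0,0]'

```text
clock: 2.52
eef_pos: [0.6133, 0.1245, 0.1632]
tcp_rot: [-0.39, -3.115, 0.0]
force: [-0.0, 0.5, -0.8]
finger_gap: 0.0008
grip_force: 0.0
```

```bash
python3 - <<'E'
from h import *
print(state()["eef_pos"],state()["force"])
im,d,W=cloud("scene"); cv2.imwrite("pics/a1.png",cv2.resize(im[120:300,140:340],(660,594))[...,::-1])
E
```

```text
[0.61325847 0.12450174 0.16318139] [-0.02365447  0.52580718 -0.82214511]
```

View pics/a1.png

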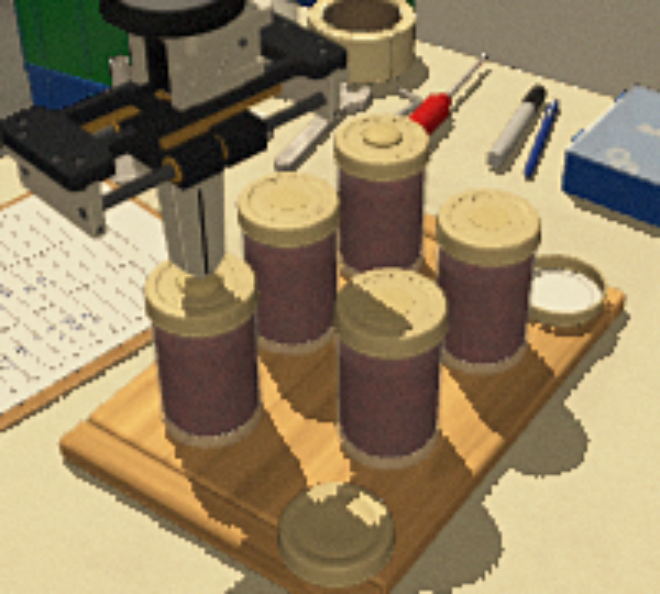

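The closed fingertips at (205,270) in the crop hang just above button A. I'll press gently now.

Call:
jog_arm --pt "0 0 0.1" --pt "0 0 0.08" --pt "0 0 0.05" --pt "0 0 0.04" --pt "0 0 0" --pt "0 0 0" --roll '[0,0,0,0,0,0]'

```text
clock: 3.07
eef_pos: [0.615, 0.1235, 0.153]
tcp_rot: [0.393, 3.116, 0.001]
force: [1.7, 1.8, 1.3]
finger_gap: 0.0005
grip_force: 0.9
```

Call:
jog_arm --pt "0 0 0.03" --pt "0 0 0" --roll '[0,0]'

```text
clock: 3.23
eef_pos: [0.615, 0.1235, 0.1518]
tcp_rot: [0.393, 3.116, 0.001]
force: [0.2, 1.2, 2.4]
finger_gap: 0.0009
grip_force: 1.4
```

Contact is light and the force is rising. I'll keep going until it is clearly at the stop.

Call:
jog_arm --pt "0 0 0.03" --pt "0 0 0" --roll '[0,0]'

```text
clock: 3.4
eef_pos: [0.615, 0.1235, 0.1517]
tcp_rot: [0.393, 3.115, 0.001]
force: [-1.5, 0.8, 9.4]
finger_gap: 0.0006
grip_force: 4.5
```

Call:
jog_arm --pt "0 0 0.03" --pt "0 0 0" --roll '[0,0]'

```text
clock: 3.57
eef_pos: [0.6151, 0.1235, 0.1516]
tcp_rot: [0.392, 3.115, 0.001]
force: [-3.6, 1.3, 15.8]
finger_gap: 0.0005
grip_force: 7.4
```

Call:
jog_arm --pt "0 0 0.03" --pt "0 0 0" --roll '[0,0]'

```text
clock: 3.73
eef_pos: [0.6153, 0.1235, 0.1516]
tcp_rot: [0.392, 3.113, 0.001]
force: [-6.7, 1.2, 20.8]
finger_gap: 0.0009
grip_force: 10.3
```

The button is on its stop at 0.1516, exactly the predicted depth. I'll lift straight up and travel to B.

Call:
jog_arm --pt "0 0 -0.1" --pt "0 0 -0.3" --pt "0 0 -0.5" --pt "0 0 -0.5" --pt "-0.1 -0.5 0" --pt "-0.1 -0.5 0" --pt "-0.1 -0.5 0" --pt "-0.1 -0.5 0" --pt "-0.1 -0.5 0" --pt "-0.1 -0.5 0" --pt "-0.1 -0.5 0" --pt "-0.1 -0.5 0" --pt "-0.1 -0.5 0" --pt "-0.1 -0.4 0" --pt "0 0 0" --pt "0 0 0" --pt "0 0 0" --roll '[0,0,0,0,0,0,0,0,0,0,0,0,0,0,0,0,0]'

```text
clock: 5.15
eef_pos: [0.6044, -0.0759, 0.2034]
tcp_rot: [-0.393, -3.116, -0.001]
force: [0.1, 0.1, -0.6]
finger_gap: 0.0002
grip_force: 0.0
```

```bash
cat > chk.py <<'E'
from h import *
for n in("scene","top"):
    im,d,W=cloud(n)
    for k,c in dict(A=(.614,.1238),B=(.605,-.077)).items():
        q=np.hypot(W[...,0]-c[0],W[...,1]-c[1]); g=(d>0)&(W[...,2]>.12)&(W[...,2]<.145)
        P=W[g&(q<.009),2]; R=W[g&(q>.02)&(q<.03)]; 
        print(n,k,len(P),"button-lid mm",round(1e3*(np.median(P)-np.median(R[:,2])),1) if len(P) and len(R) else None)
E
python3 chk.py
```

```text
scene A 43 button-lid mm 1.3
scene B 24 button-lid mm 5.6
top A 46 button-lid mm 1.4
top B 0 button-lid mm None
```

A stays down, so it is sealed. Now I'll press B.

Call:
jog_arm --pt "0 -0.02 0.4" --pt "0 0 0.4" --pt "0 0 0.25" --pt "0 0 0.08" --pt "0 0 0.05" --pt "0 0 0.04" --pt "0 0 0.04" --pt "0 0 0.03" --pt "0 0 0" --pt "0 0 0" --roll '[0,0,0,0,0,0,0,0,0,0]'

```text
clock: 6.08
eef_pos: [0.6048, -0.0772, 0.153]
tcp_rot: [0.393, 3.116, 0.0]
force: [-1.9, 1.4, 4.0]
finger_gap: 0.0004
grip_force: 2.0
```

Call:
jog_arm --pt "0 0 0.03" --pt "0 0 0" --roll '[0,0]'

```text
clock: 6.25
eef_pos: [0.6048, -0.0771, 0.1519]
tcp_rot: [0.393, 3.116, 0.0]
force: [-2.8, 1.6, 6.6]
finger_gap: 0.0004
grip_force: 3.0
```

Call:
jog_arm --pt "0 0 0.03" --pt "0 0 0" --roll '[0,0]'

```text
clock: 6.42
eef_pos: [0.6052, -0.0772, 0.1518]
tcp_rot: [0.392, 3.115, -0.0]
force: [-3.2, 1.9, 12.8]
finger_gap: 0.0005
grip_force: 6.2
```

Force climbs at 0.1518, so B is also at its stop. One more nudge, then up to about 25 mm above the lid.

Call:
jog_arm --pt "0 0 0.03" --pt "0 0 0" --pt "0 0 -0.1" --pt "0 0 -0.2" --pt "0 0 -0.2" --pt "0 0 -0.2" --pt "0 0 0" --pt "0 0 0" --pt "0 0 0" --roll '[0,0,0,0,0,0,0,0,0]'

```text
clock: 7.17
eef_pos: [0.6044, -0.0773, 0.1763]
tcp_rot: [-0.393, -3.117, 0.0]
force: [-0.2, 0.3, -0.1]
finger_gap: 0.0003
grip_force: 0.0
```

```bash
python3 chk.py; python3 - <<'E'
from h import *
im,d=read_camera("scene"); cv2.imwrite("pics/b1.png",cv2.resize(im[120:300,140:340],(660,594))[...,::-1])
E
```

```text
scene A 43 button-lid mm 1.7
scene B 23 button-lid mm 5.6
top A 48 button-lid mm 1.5
top B 0 button-lid mm None
```

View pics/b1.png

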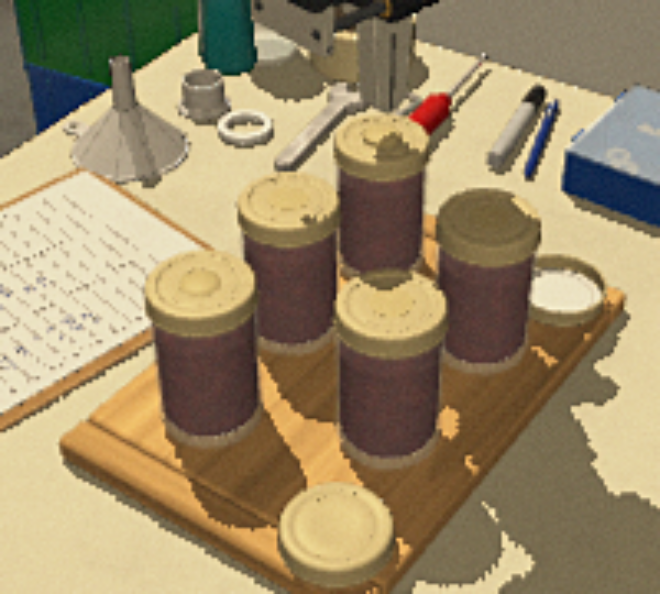

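Button A at (200,282) stays down, and button B under the fingers at (385,130) has sprung back up (+5.6 mm). The fingertips hang about 25 mm above lid B and touch nothing, so I'll hold here.

Call:
jog_arm --pt "0 0 0" --pt "0 0 0" --pt "0 0 0" --pt "0 0 0" --pt "0 0 0" --pt "0 0 0" --pt "0 0 0" --pt "0 0 0" --pt "0 0 0" --pt "0 0 0" --pt "0 0 0" --pt "0 0 0" --pt "0 0 0" --pt "0 0 0" --pt "0 0 0" --pt "0 0 0" --pt "0 0 0" --pt "0 0 0" --pt "0 0 0" --pt "0 0 0" --roll '[0,0,0,0,0,0,0,0,0,0,0,0,0,0,0,0,0,0,0,0]'

```text
clock: 8.98
eef_pos: [0.6045, -0.0773, 0.1766]
tcp_rot: [0.393, 3.117, -0.0]
force: [0.2, -0.3, -0.1]
finger_gap: 0.0005
grip_force: 0.0
```

Call:
jog_arm --pt "0 0 0" --pt "0 0 0" --pt "0 0 0" --pt "0 0 0" --pt "0 0 0" --pt "0 0 0" --pt "0 0 0" --pt "0 0 0" --pt "0 0 0" --pt "0 0 0" --pt "0 0 0" --pt "0 0 0" --pt "0 0 0" --pt "0 0 0" --pt "0 0 0" --pt "0 0 0" --pt "0 0 0" --pt "0 0 0" --pt "0 0 0" --pt "0 0 0" --roll '[0,0,0,0,0,0,0,0,0,0,0,0,0,0,0,0,0,0,0,0]'

```text
clock: 10.65
eef_pos: [0.6045, -0.0772, 0.1767]
tcp_rot: [0.393, 3.117, 0.0]
force: [-0.3, 0.1, 0.7]
finger_gap: 0.0007
grip_force: 0.0
```

Call:
jog_arm --pt "0 0 0" --pt "0 0 0" --pt "0 0 0" --pt "0 0 0" --pt "0 0 0" --pt "0 0 0" --pt "0 0 0" --pt "0 0 0" --roll '[0,0,0,0,0,0,0,0]'

```text
clock: 11.32
eef_pos: [0.6045, -0.0772, 0.1767]
tcp_rot: [0.393, 3.117, 0.0]
force: [-0.4, -0.2, -0.7]
finger_gap: 0.0003
grip_force: 0.0
```

```bash
python3 -c "
from plant import *
print(state()['clock'],state()['eef_pos']); print(sign_off())"
```

```text
11.3167 [ 0.60452764 -0.07723747  0.17666259]
the job is handed in; nothing more can be done
None
```

I pressed both raised buttons fully down: the jar at (0.614, 0.124) stayed down (sealed), the one at (0.605, −0.077) sprang back up (unsealed), and I signed off at 11.3 s still pointing about 25 mm above that unsealed lid after holding for over 4 s.

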